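Stand the magnet stick heavy end down

ROBOT

A 6-joint arm with a two-finger parallel gripper is mounted at the origin on the work surface. World frame = base frame: x ahead of the robot, y to its left, z up, the work surface at z = 0. Lengths are in m, angles in rad, forces in N, time in s.
With the tool pointing down it reaches from about 0.25 to 0.725 m from the base axis. Payload 4 kg.
Tool frame: the origin (TCP) lies midway between the tips of the shut fingers; the grasp point (between the pads) lies 19 mm behind it; x points along the fingers, y is the direction in which the jaws open and shut, and the axes are right-handed (so a half turn about x gives the same grasp; the last joint's range is limited). The gripper opens to 85 mm and grips with 20 to 120 N. Pads are 22 mm wide; open, the fingers measure 114 mm over their backs; the gripper's body (76 mm by 85 mm) begins 54 mm behind the grasp point. The pads swing forward as they close: fully open they stand 13 mm farther back than shut.
Start: joints at [-1.307, 0.241, 0.005, 1.335, 0, 1.571], TCP at [0.13, -0.483, 0.231] pointing down, gripper open.
Joint ranges: [-2.72, 2.72], [-1.05, 1.87], [-1.09, 1.28], [-1.99, 2.15], [-1.42, 1.44], [-3.14, 3.14]. Speed limits (rad/s): [2.79, 2.79, 3.14, 3.14, 3.14, 3.14].

INTERFACE

Orientations are given as a unit quaternion [x, y, z, w].
In Python, from workcell import * gives the robot as it stands.
- The arm moves only by the tool play_rows, never from a script. Its argument "plan" is a list of rows, each a list of 7 numbers: the shift along the tool's x, y, z in mm, then the turn, a rotation vector about the tool's x, y, z in rad, then the closure, from -1 (fully open) to 1 (shut). In form: [[x, y, z, rx, ry, rz, grip], ...]. A call has 1 to 20 rows; each row shifts and turns the commanded pose from where the row before left it, along the tool's axes as they then stand; what a row does not reach is not made up. A row lasts 1/12 s, in which the tool goes at most 41.7 mm and 7.16 degrees, less where a joint would pass 70% of its speed; a pose out of reach is approached as far as the arm can. A call with a gripper value outside its range is refused whole. The fingers move at their own pace and stop on an object; the grip force is fixed at half the most. Time passes only in rows, so rows that do not move let the fingers close. It gives the time, the measured TCP pose, the force and the opening at its end, in the units of the state.
- get_obs(): the state, without advancing time (a new reading comes with each control period).
- camera(name): name is "scene" or "top" or "wrist"; returns a dict with "frame" (384x512x3 uint8, red, green, blue), "depth" (384x512 float32, m along the optical axis (not along the pixel's ray), 0 where there is no reading), "fx", "fy", "cx", "cy" (pixels), "distortion" ([k1, k2, p1, p2, k3] as OpenCV has them; the pictures are not rectified), "camera_from_world" (4x4, takes a point from world to camera coordinates). Camera axes: x right, y up, looking along -z (the intrinsics and any distortion apply to the point x, -y, -z); pixel columns grow to the right and rows downward; lengths in m; the calibration is good to about 2 mm. A picture is of the moment at which its call begins.
- job_done(): hands the job in, once; it reports no verdict.
Trained networks look in a picture, given as the dict that the camera call returned (one of the last four; its "shot" number tells which), for a name from the list of things; names that differ only in an ending like _2 or _b are one class to them, and where a whole thing is asked for, a point or a joint stands for the part that bears it (a point fixed in the world has none). Each returns a list of dicts, best first, with "confidence" (0 to 1); they miss things now and then, are a little off and sometimes report something else, mostly with a low value. They report only what shows in the picture. A call takes as long as a camera call.
- search_frame(thing, picture): "centre" ([x, y, z] in m, in world coordinates, good to about 4 mm: the middle of the surface that is visible of it).
- pinpoint(thing, picture): "centre" ([x, y, z] in m, in world coordinates, good to about 4 mm: a listed point, or the origin of a listed thing).
The state is a dict: "clock": time; "joint_pos": joint angles; "joint_vel": joint speeds; "tau": joint torques, N m; "eef_pos": TCP position; "tool_rot": TCP orientation; "ft_force": force on the tool from outside, world axes, zero at the start; "ft_torque": the same for the moment, N m; "grip_width": finger opening in m.
Only numpy, scipy, OpenCV 4.12 (cv2) and the standard library are available. Lean on these libraries where they do the work, as an engineer would, in place of code of your own. Each camera call takes 0.05 s, during which the arm holds its last target. There are 200 camera calls.

TASK

Pick up the small white magnet stick by the two round steel buttons at its mid-length and lift it clear so that its heavy end shows itself by swinging down. Then lower it, heavy end down, into the wide round pocket of the turntable organiser until it stands upright on the pocket's floor, and only then let go. Leave the glass jar on the organiser undisturbed.

Things in the scene. Friction and masses are not known exactly. Their poses are not given: they have to be found in the camera images.
- stick_mid (a point): Centre of the magnet stick, on its axle: a white square bar 90 mm long, 34 mm wide and thick, lying flat on the ledge (this point 17 mm up), a grey band near each end, 0.2 to 0.3 kg. A magnet slug is sealed in one end; the ends look alike, only lifting tells them apart. x along its length, y along the axle, z up as it lies.
- button (a point): Centre of the outer face of one of the two round steel buttons (22 mm diameter, one on each side of the stick at mid-length, 45 mm apart over their faces, 5.5 mm proud). They turn freely on one axle: gripped by them, the stick swings, slightly damped, in about a second until the heavy end hangs straight down and the light end stands up between the fingers, 45 mm above the axle.
- pocket (a point): Centre of the inner floor of the wide, low round pocket on the white turntable organiser (280 mm disc, top 20 mm above the ledge; locked, it does not turn). Inner diameter 70 mm, outer 78; floor 22 mm and rim 40 mm above the ledge. The stick fits in any yaw. x points away from the disc's centre, 78 mm off; hub there 48 mm high. The rest stands on the other half, up to 95 mm above the ledge.
- jar: Glass jar with a twist cap, 54 mm in diameter, 75 mm high, standing on the organiser's disc across its centre from the wide pocket; origin at the centre of its underside, z up. To be left alone.

How it is judged:
By the outcome, as a careful person would: the job done as asked, in the order asked, and still so for the second after the job is handed in, with the robot touching nothing.
It also fails if it takes over 42 s, if anything falls off the work surface, if the arm or the gripper's body presses on something with over 40 N, if the wrist force passes 120 N, or if a joint passes its speed limit or range.

## Working session

There is one attempt and no reset: what is moved stays moved. The work goes in short steps, Python scripts to look and compute and a tool call to move; the robot and the scene stay as the last step left them, time stands still between calls to the robot, and variables do not carry over. Pictures are saved under pics/ and viewed, about 8 in all and at most 12, crops included, and the job is handed in when it is done.

Besides the shell and the picture viewer there is one more tool, called by a JSON object that holds its "api" and its "payload", one argument or row to a line. play_rows: Moves the arm, as the interface text tells. Its arguments: {"type":"object","properties":{"plan":{"type":"array","items":{"type":"array","items":{"type":"number"}}}},"required":["plan"]}

```bash
mkdir -p pics
cat > h.py <<'E'
from workcell import *
import numpy as np, cv2
def save(c,n): cv2.imwrite('pics/'+n+'.png',cv2.cvtColor(c["frame"],cv2.COLOR_RGB2BGR))
def cloud(c):
    d=c["depth"];h,w=d.shape
    K=np.array([[c["fx"],0,c["cx"]],[0,c["fy"],c["cy"]],[0,0,1]])
    u,v=np.meshgrid(np.arange(w),np.arange(h))
    p=cv2.undistortPoints(np.stack([u,v],-1).reshape(-1,1,2).astype(np.float64),K,np.array(c["distortion"],float)).reshape(h,w,2)
    P=np.stack([p[...,0]*d,-p[...,1]*d,-d,np.ones_like(d)],-1)
    return (P@np.linalg.inv(np.array(c["camera_from_world"])).T)[...,:3]
E
python3 - <<'E'
from h import *
o=get_obs();print(o["clock"],o["eef_pos"],o["tool_rot"],o["grip_width"])
for n in ["top","scene"]:
    c=camera(n);save(c,n+'0')
    for t in ["stick_mid","button","pocket","jar"]:
        for r in pinpoint(t,c)[:2]: print(n,t,np.round(r["centre"],4),round(r["confidence"],2))
E
python3 -c "
import cv2,numpy as np
a=cv2.imread('pics/top0.png');b=cv2.imread('pics/scene0.png')
cv2.imwrite('pics/both0.png',cv2.resize(np.vstack([a,b]),(400,600)))"
```

```text
0.0 [ 0.1302154  -0.48209553  0.23040175] [-0.70087302 -0.09373302  0.7010561  -0.0922577 ] 0.08521440602021718
top stick_mid [ 0.4646 -0.207   0.0151] 0.63
top button [ 0.4418 -0.2131  0.0146] 0.41
top pocket [0.4795 0.2843 0.0204] 0.61
top jar [0.6221 0.1766 0.0168] 0.63
scene stick_mid [ 0.4623 -0.209   0.0168] 0.81
scene button [ 0.4443 -0.2054  0.0166] 0.54
scene pocket [0.4823 0.2811 0.0213] 0.73
scene jar [0.6245 0.18   0.0201] 0.95
```

View pics/top0.png

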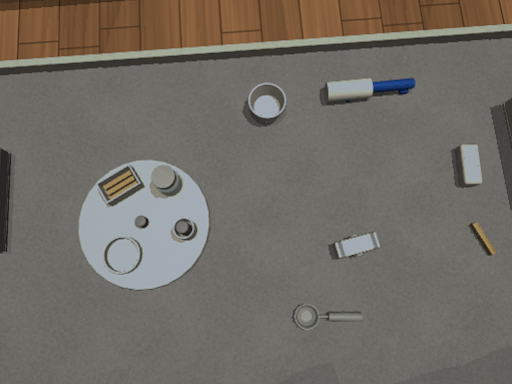

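View pics/scene0.png

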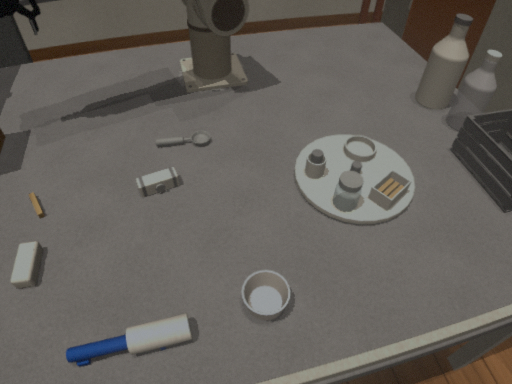

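Run:
```python
from h import *
c=camera("top");P=cloud(c);z=P[...,2]
print("ledge z",np.median(z[230:260,260:310]))
m=np.zeros(z.shape,bool);m[225:268,325:390]=1
m&=(z>0.026)&(z<0.045)
p=P[m].astype(np.float32);print(len(p),np.median(p[:,2]))
r=cv2.minAreaRect(p[:,:2]*1000);print(r,cv2.boxPoints(r))
m=np.zeros(z.shape,bool);m[225:285,95:150]=1
m&=(z>0.033)&(z<0.046)&(np.hypot(P[...,0]-.48,P[...,1]-.283)<.05)
q=P[m];print(len(q),q.mean(0))
A=np.c_[2*q[:,:2],np.ones(len(q))];s=np.linalg.lstsq(A,(q[:,:2]**2).sum(1),rcond=None)[0]
print("circle",s[:2],np.sqrt(s[2]+s[0]**2+s[1]**2))
m=(z>0.03)&(np.hypot(P[...,0]-.555,P[...,1]-.24)<.16)
for (u,v) in [(183,230),(140,221),(165,178),(122,185),(268,105),(310,316)]: print(u,v,np.round(P[v,u],3))
a=c["frame"][200:340,270:420];b=c["frame"][150:290,75:225]
cv2.imwrite('pics/crop.png',cv2.resize(np.hstack([a,b])[...,::-1],None,fx=2.6,fy=2.6))
```

```text
ledge z -0.0005420417756076268
736 0.033479653
((460.7860107421875, -207.499755859375), (44.327484130859375, 89.87532043457031), 9.310090065002441) [[ 431.64432 -166.73965]
 [ 446.1841  -255.43106]
 [ 489.9277  -248.25986]
 [ 475.3879  -159.56845]]
280 [0.47871399 0.28265003 0.03823151]
circle [0.4786385  0.28105647] 0.03672780385803335
183 230 [0.514 0.144 0.083]
140 221 [0.543 0.237 0.05 ]
165 178 [0.619 0.173 0.094]
122 185 [0.625 0.276 0.039]
268 105 [ 0.797 -0.049  0.001]
310 316 [ 0.324 -0.098  0.003]
```

View pics/crop.png

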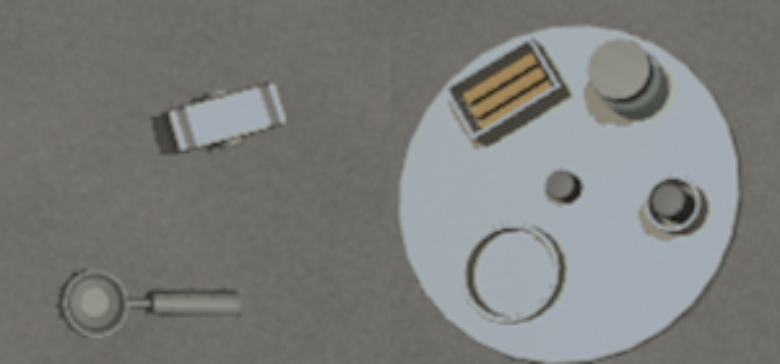

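```bash
cat >> h.py <<'E'
from scipy.spatial.transform import Rotation as Ro
def state():
    o=get_obs();R=Ro.from_quat(o["tool_rot"]).as_matrix()
    print("t",round(o["clock"],2),"tcp",np.round(o["eef_pos"],4),"w",round(o["grip_width"],4),"F",np.round(o["ft_force"],1),"q6",np.round(o["joint_pos"],2)); print(np.round(R,4)); return o,R
def go(o,R,target,jawdeg=None):
    """turn about tool x, then shift in the turned frame (tool vertical)"""
    R0=R
    if jawdeg is not None:
        a=np.radians(jawdeg);y=np.array([np.cos(a),np.sin(a),0])
        if y@R[:,1]<0:y=-y
        x=np.array([0,0,-1.]);Rt=np.c_[x,y,np.cross(x,y)]
        print("turn rotvec",np.round(Ro.from_matrix(R.T@Rt).as_rotvec(),4));R0=Rt
    print("shift mm",np.round(1000*R0.T@(np.array(target)-o["eef_pos"]),1))
E
python3 - <<'E'
from h import *
c=camera("top");P=cloud(c);z=P[...,2]
m=np.zeros(z.shape,bool);m[225:268,325:390]=1
p=P[m&(z>0.0305)&(z<.045)]
r=cv2.minAreaRect((p[:,:2]*1000).astype(np.float32));print(len(p),r)
w,V=np.linalg.eigh(np.cov(p[:,:2].T));print(p.mean(0),V[:,1],np.degrees(np.arctan2(V[1,1],V[0,1])))
ax=np.degrees(np.arctan2(V[1,1],V[0,1]))+90
o,R=state();go(o,R,[.4615,-.2075,.20],ax)
E
```

```text
687 ((460.8187561035156, -207.2914581298828), (33.88996505737305, 89.73818969726562), 10.514028549194336)
[ 0.46070639 -0.20713971  0.03360532] [-0.1889016   0.98199602] 100.8886895012234
t 0.6 tcp [ 0.1304 -0.4827  0.2313] w 0.0853 F [0.2 0.3 0.5] q6 [-1.31  0.24  0.    1.34 -0.    1.57]
[[-0.      0.2608 -0.9654]
 [ 0.     -0.9654 -0.2608]
 [-1.     -0.      0.    ]]
turn rotvec [-1.497e+00 -0.000e+00  1.000e-04]
shift mm [  31.3  377.2 -207.7]
```

{"api": "play_rows", "payload": {
  "plan": [
    [0,0,0,-0.115,0,0,-1],
    [0,0,0,-0.115,0,0,-1],
    [0,0,0,-0.115,0,0,-1],
    [0,0,0,-0.115,0,0,-1],
    [0,0,0,-0.115,0,0,-1],
    [0,0,0,-0.115,0,0,-1],
    [0,0,0,-0.115,0,0,-1],
    [0,0,0,-0.115,0,0,-1],
    [0,0,0,-0.115,0,0,-1],
    [0,0,0,-0.115,0,0,-1],
    [0,0,0,-0.115,0,0,-1],
    [0,0,0,-0.115,0,0,-1],
    [0,0,0,-0.115,0,0,-1]
  ]
}}

```text
clock: 1.68
eef_pos: [0.1304, -0.4827, 0.2314]
tool_rot: [0.449, 0.546, -0.449, 0.546]
ft_force: [0.3, -0.0, 0.8]
grip_width: 0.0854
```

{"api": "play_rows", "payload": {
  "plan": [
    [2,24,-13,0,0,0,-1],
    [2,24,-13,0,0,0,-1],
    [2,24,-13,0,0,0,-1],
    [2,24,-13,0,0,0,-1],
    [2,24,-13,0,0,0,-1],
    [2,24,-13,0,0,0,-1],
    [2,24,-13,0,0,0,-1],
    [2,24,-13,0,0,0,-1],
    [2,24,-13,0,0,0,-1],
    [2,24,-13,0,0,0,-1],
    [2,24,-13,0,0,0,-1],
    [2,24,-13,0,0,0,-1],
    [2,24,-13,0,0,0,-1],
    [2,24,-13,0,0,0,-1],
    [2,24,-13,0,0,0,-1],
    [1,17,-13,0,0,0,-1],
    [0,0,0,0,0,0,-1],
    [0,0,0,0,0,0,-1]
  ]
}}

```text
clock: 3.18
eef_pos: [0.4623, -0.2071, 0.2001]
tool_rot: [0.45, 0.545, -0.45, 0.545]
ft_force: [-0.6, -0.2, -0.5]
grip_width: 0.0856
```

Run:
```python
from h import *
o,R=state()
c=camera("wrist");save(c,"w1");P=cloud(c);z=P[...,2]
for t in ["stick_mid","button"]:
    for r in pinpoint(t,c)[:2]: print(t,np.round(r["centre"],4),round(r["confidence"],2))
d=np.hypot(P[...,0]-.461,P[...,1]+.207)
p=P[(d<.06)&(z>.0305)&(z<.04)]
r=cv2.minAreaRect((p[:,:2]*1000).astype(np.float32));print(len(p),r,p.mean(0))
go(o,R,[r[0][0]/1000,r[0][1]/1000,.1],r[2])
```

```text
t 3.18 tcp [ 0.4623 -0.2071  0.2001] w 0.0856 F [-0.6 -0.2 -0.5] q6 [-0.42  0.27 -0.04  1.26 -0.    0.96]
[[-7.000e-04  9.819e-01  1.893e-01]
 [-1.000e-04  1.893e-01 -9.819e-01]
 [-1.000e+00 -7.000e-04 -0.000e+00]]
stick_mid [ 0.4619 -0.2044  0.0178] 0.72
button [ 0.4384 -0.2112  0.014 ] 0.5
3292 ((464.07708740234375, -205.18362426757812), (33.97919845581055, 89.53520202636719), 10.593429565429688) [ 0.46370898 -0.20295635  0.03378065]
turn rotvec [ 0.0055 -0.      0.0007]
shift mm [100.1   2.2  -1.6]
```

View pics/w1.png

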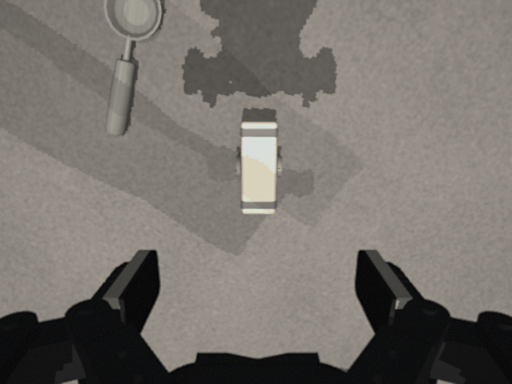

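{"api": "play_rows", "payload": {
  "plan": [
    [20,0.3,-0.8,0,0,0,-1],
    [25,0,0,0,0,0,-1],
    [25,0,0,0,0,0,-1],
    [25,0,0,0,0,0,-1],
    [25,0,0,0,0,0,-1],
    [20,0,0,0,0,0,-1],
    [15,0,0,0,0,0,-1],
    [10,0,0,0,0,0,-1],
    [10,0,0,0,0,0,-1],
    [8,0,0,0,0,0,-1],
    [6,0,0,0,0,0,-1],
    [5,0,0,0,0,0,-1],
    [4,0,0,0,0,0,-1],
    [1,0,0,0,0,0,-1],
    [0,0,0,0,0,0,-1],
    [0,0,0,0,0,0,-1]
  ]
}}

```text
clock: 4.67
eef_pos: [0.4624, -0.2071, 0.0016]
tool_rot: [0.451, 0.545, -0.451, 0.545]
ft_force: [0.3, -0.0, 1.3]
grip_width: 0.0854
```

Run:
```python
from h import *
o,R=state()
c=camera("wrist");save(c,"w2")
```

```text
t 4.67 tcp [ 0.4624 -0.2071  0.0016] w 0.0854 F [ 0.3 -0.   1.3] q6 [-0.42  0.48 -0.32  0.78  0.    0.96]
[[ 6.000e-04  9.823e-01  1.871e-01]
 [-3.000e-04  1.871e-01 -9.823e-01]
 [-1.000e+00  6.000e-04  4.000e-04]]
```

View pics/w2.png

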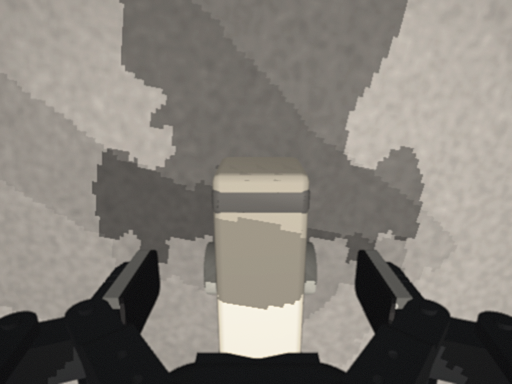

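Run:
```python
from h import *
o,R=state()
c=camera("wrist");T=np.array(c["camera_from_world"])
def proj(p):
    q=T@np.r_[p,1];q=np.array([[q[0],-q[1],-q[2]]])
    K=np.array([[c["fx"],0,c["cx"]],[0,c["fy"],c["cy"]],[0,0,1]])
    return np.round(cv2.projectPoints(q,np.zeros(3),np.zeros(3),K,np.array(c["distortion"],float))[0].ravel())
for s in(-1,1):
  for z in (.006,.017,.028): print(s,z,proj(np.r_[o["eef_pos"][:2],z]+s*.0225*R[:,1]))
for t in ["stick_mid","button"]:
    for r in pinpoint(t,c)[:2]: print(t,np.round(r["centre"],4),round(r["confidence"],2))
P=cloud(c)
for (u,v) in [(209,243),(209,290),(312,243),(312,290),(208,267),(312,267),(217,178),(304,178),(260,180)]: print(u,v,np.round(P[v,u],4),np.round(1e3*R.T@(P[v,u]-o["eef_pos"]),1))
```

```text
t 4.72 tcp [ 0.4624 -0.2072  0.0017] w 0.0855 F [ 0.5 -0.2 -0.6] q6 [-0.42  0.47 -0.32  0.78  0.    0.96]
[[ 8.000e-04  9.824e-01  1.870e-01]
 [-3.000e-04  1.870e-01 -9.824e-01]
 [-1.000e+00  7.000e-04  5.000e-04]]
-1 0.006 [207. 257.]
-1 0.017 [203. 269.]
-1 0.028 [199. 284.]
1 0.006 [305. 257.]
1 0.017 [309. 269.]
1 0.028 [313. 283.]
stick_mid [ 0.4633 -0.2039  0.0191] 0.77
button [ 0.4441 -0.2085  0.0145] 0.67
209 243 [ 0.4407 -0.1995  0.0155] [-13.8 -19.8 -11.6]
209 290 [ 0.4444 -0.2149  0.0259] [-24.2 -19.1   4.3]
312 243 [ 0.4834 -0.1914  0.0155] [-13.8  23.5 -11.6]
312 290 [ 0.4855 -0.2073  0.0258] [-24.1  22.7   4.4]
208 267 [ 0.4426 -0.2041  0.0269] [-25.2 -18.9  -6.7]
312 267 [ 0.4831 -0.1972  0.0256] [-23.9  22.2  -5.9]
217 178 [ 0.4411 -0.1659  0.0335] [-31.8 -13.2 -44.5]
304 178 [ 0.4702 -0.1604  0.0336] [-31.8  16.4 -44.5]
260 180 [ 0.4555 -0.1636  0.0345] [-32.8   1.4 -44.1]
```

{"api": "play_rows", "payload": {
  "plan": [
    [0,1.5,-0.5,0,0,0,-1],
    [0,0,0,0,0,0,0],
    [0,0,0,0,0,0,0],
    [0,0,0,0,0,0,0.2],
    [0,0,0,0,0,0,0.5],
    [0,0,0,0,0,0,1],
    [0,0,0,0,0,0,1],
    [0,0,0,0,0,0,1],
    [0,0,0,0,0,0,1],
    [0,0,0,0,0,0,1],
    [0,0,0,0,0,0,1],
    [0,0,0,0,0,0,1]
  ]
}}

```text
clock: 5.87
eef_pos: [0.4635, -0.2063, 0.0016]
tool_rot: [0.451, 0.545, -0.451, 0.545]
ft_force: [-0.9, -0.2, 5.6]
grip_width: 0.0438
```

{"api": "play_rows", "payload": {
  "plan": [
    [-4,0,0,0,0,0,1],
    [-8,0,0,0,0,0,1],
    [-12,0,0,0,0,0,1],
    [-16,0,0,0,0,0,1],
    [-20,0,0,0,0,0,1],
    [-20,0,0,0,0,0,1],
    [-20,0,0,0,0,0,1],
    [-20,0,0,0,0,0,1],
    [-20,0,0,0,0,0,1],
    [-20,0,0,0,0,0,1],
    [-16,0,0,0,0,0,1],
    [-12,0,0,0,0,0,1],
    [-8,0,0,0,0,0,1],
    [-4,0,0,0,0,0,1],
    [0,0,0,0,0,0,1],
    [0,0,0,0,0,0,1],
    [0,0,0,0,0,0,1],
    [0,0,0,0,0,0,1],
    [0,0,0,0,0,0,1],
    [0,0,0,0,0,0,1]
  ]
}}

```text
clock: 7.53
eef_pos: [0.4631, -0.2062, 0.2008]
tool_rot: [0.451, 0.545, -0.451, 0.544]
ft_force: [0.4, -0.3, -2.8]
grip_width: 0.044
```

{"api": "play_rows", "payload": {
  "plan": [
    [0,0,0,0,0,0,1],
    [0,0,0,0,0,0,1],
    [0,0,0,0,0,0,1],
    [0,0,0,0,0,0,1],
    [0,0,0,0,0,0,1],
    [0,0,0,0,0,0,1]
  ]
}}

```text
clock: 8.03
eef_pos: [0.4634, -0.2063, 0.2014]
tool_rot: [0.451, 0.545, -0.451, 0.545]
ft_force: [0.8, 0.8, -2.4]
grip_width: 0.0436
```

Run:
```python
from h import *
o,R=state()
go(o,R,[.4786,.281,.2])
c=camera("wrist");s=camera("scene");P=cloud(s)
for n,q in (("w",c),("s",s)):
    for t in ["stick_mid","button"]:
        for r in pinpoint(t,q)[:2]: print(n,t,np.round(r["centre"],4),round(r["confidence"],2))
a=s["frame"][60:260,90:290]
cv2.imwrite('pics/lift.png',np.hstack([cv2.resize(c["frame"],(400,300)),cv2.resize(a,(300,300))])[...,::-1])
```

```text
t 8.03 tcp [ 0.4634 -0.2063  0.2014] w 0.0436 F [ 0.8  0.8 -2.4] q6 [-0.42  0.27 -0.04  1.27  0.    0.96]
[[ 1.000e-04  9.824e-01  1.869e-01]
 [-0.000e+00  1.869e-01 -9.824e-01]
 [-1.000e+00  1.000e-04  1.000e-04]]
shift mm [   1.3  106.  -475.9]
w stick_mid [ 0.4616 -0.2059  0.2171] 0.75
w button [ 0.4417 -0.2115  0.2162] 0.64
s stick_mid [ 0.4629 -0.2086  0.2174] 0.78
```

View pics/lift.png

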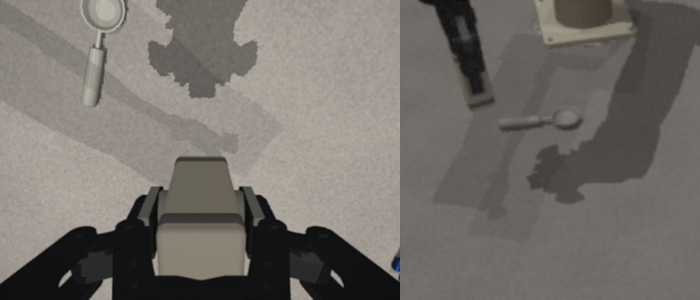

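{"api": "play_rows", "payload": {
  "plan": [
    [0,1.3,-6,0,0,0,1],
    [0,3.1,-14,0,0,0,1],
    [0,4.5,-20,0,0,0,1],
    [0,4.9,-22,0,0,0,1],
    [0,4.9,-22,0,0,0,1],
    [0,4.9,-22,0,0,0,1],
    [0,4.9,-22,0,0,0,1],
    [0,4.9,-22,0,0,0,1],
    [0,4.9,-22,0,0,0,1],
    [0,4.9,-22,0,0,0,1],
    [0,4.9,-22,0,0,0,1],
    [0,4.9,-22,0,0,0,1],
    [0,4.9,-22,0,0,0,1],
    [0,4.9,-22,0,0,0,1],
    [0,4.9,-22,0,0,0,1],
    [0,4.9,-22,0,0,0,1],
    [0,4.9,-22,0,0,0,1],
    [0,4.9,-22,0,0,0,1],
    [0,4.9,-22,0,0,0,1],
    [0,4.9,-22,0,0,0,1]
  ]
}}

```text
clock: 10.0
eef_pos: [0.4761, 0.2191, 0.2014]
tool_rot: [0.451, 0.545, -0.451, 0.545]
ft_force: [-0.2, -0.3, -3.1]
grip_width: 0.0436
```

{"api": "play_rows", "payload": {
  "plan": [
    [0,4.9,-22,0,0,0,1],
    [0,4.5,-20,0,0,0,1],
    [0,3.1,-14,0,0,0,1],
    [0,1.3,-6,0,0,0,1],
    [0,0,0,0,0,0,1],
    [0,0,0,0,0,0,1],
    [0,0,0,0,0,0,1],
    [0,0,0,0,0,0,1],
    [0,0,0,0,0,0,1],
    [0,0,0,0,0,0,1],
    [0,0,0,0,0,0,1],
    [0,0,0,0,0,0,1],
    [0,0,0,0,0,0,1],
    [0,0,0,0,0,0,1],
    [0,0,0,0,0,0,1],
    [0,0,0,0,0,0,1]
  ]
}}

```text
clock: 11.33
eef_pos: [0.4785, 0.2811, 0.2013]
tool_rot: [0.451, 0.545, -0.451, 0.545]
ft_force: [-0.5, -0.2, -3.0]
grip_width: 0.0435
```

Run:
```python
from h import *
o,R=state()
c=camera("wrist");s=camera("scene")
for n,q in (("w",c),("s",s)):
    for t in ["stick_mid","pocket"]:
        for r in pinpoint(t,q)[:2]: print(n,t,np.round(r["centre"],4),round(r["confidence"],2))
    P=cloud(q)
    m=(P[...,2]>.034)&(P[...,2]<.046)&(np.hypot(P[...,0]-.48,P[...,1]-.282)<.046)
    p=P[m]
    if len(p)>20:
        A=np.c_[2*p[:,:2],np.ones(len(p))];x=np.linalg.lstsq(A,(p[:,:2]**2).sum(1),rcond=None)[0]
        print(n,len(p),"circle",x[:2],np.sqrt(x[2]+x[0]**2+x[1]**2), p.min(0),p.max(0))
go(o,R,[.4793,.282,.0516])
a=s["frame"][60:260,270:470]
cv2.imwrite('pics/over.png',np.hstack([cv2.resize(c["frame"],(400,300)),cv2.resize(a,(300,300))])[...,::-1])
```

```text
t 11.33 tcp [0.4785 0.2811 0.2013] w 0.0435 F [-0.5 -0.2 -3. ] q6 [ 0.53  0.36  0.1   1.3  -0.    1.91]
[[-0.000e+00  9.824e-01  1.870e-01]
 [-1.000e-04  1.870e-01 -9.824e-01]
 [-1.000e+00 -0.000e+00  1.000e-04]]
w stick_mid [0.4805 0.2807 0.2162] 0.6
w pocket [0.4793 0.2819 0.021 ] 0.87
w 945 circle [0.48160709 0.28296358] 0.03646044930347731 [0.44299591 0.25024431 0.03404233] [0.52039109 0.3209908  0.04183976]
s stick_mid [0.4791 0.2774 0.2165] 0.78
s pocket [0.484  0.2811 0.0199] 0.8
s 218 circle [0.47938714 0.28231194] 0.03618514673200145 [0.44163592 0.24403364 0.03407378] [0.51691019 0.32110877 0.043826  ]
shift mm [149.7   0.9  -0.7]
```

View pics/over.png

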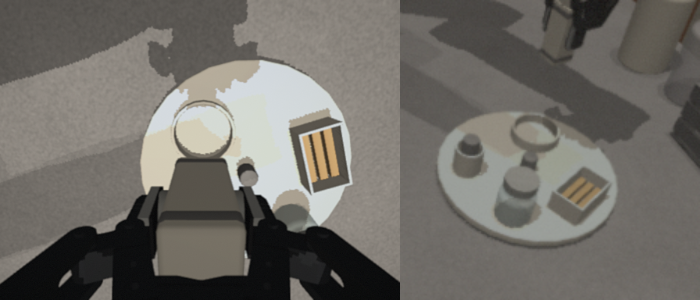

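{"api": "play_rows", "payload": {
  "plan": [
    [6,1.6,-0.7,0,0,0,1],
    [10,0,0,0,0,0,1],
    [14,0,0,0,0,0,1],
    [16,0,0,0,0,0,1],
    [16,0,0,0,0,0,1],
    [16,0,0,0,0,0,1],
    [14,0,0,0,0,0,1],
    [12,0,0,0,0,0,1],
    [10,0,0,0,0,0,1],
    [8,0,0,0,0,0,1],
    [8,0,0,0,0,0,1],
    [6,0,0,0,0,0,1],
    [5,0,0,0,0,0,1],
    [3,0,0,0,0,0,1],
    [1,0,0,0,0,0,1],
    [0,0,0,0,0,0,1],
    [0,0,0,0,0,0,1]
  ]
}}

```text
clock: 13.05
eef_pos: [0.4803, 0.2823, 0.0567]
tool_rot: [0.451, 0.545, -0.451, 0.545]
ft_force: [0.0, 0.6, -1.7]
grip_width: 0.0437
```

{"api": "play_rows", "payload": {
  "plan": [
    [0.7,0,0,0,0,0,1],
    [0.7,0,0,0,0,0,1],
    [0.6,0,0,0,0,0,1],
    [0,0,0,0,0,0,1],
    [0,0,0,0,0,0,1]
  ]
}}

```text
clock: 13.47
eef_pos: [0.48, 0.2821, 0.0543]
tool_rot: [0.451, 0.545, -0.451, 0.545]
ft_force: [-0.2, 0.5, -3.4]
grip_width: 0.0437
```

{"api": "play_rows", "payload": {
  "plan": [
    [0.5,0,0,0,0,0,1],
    [0.5,0,0,0,0,0,1],
    [0.5,0,0,0,0,0,1],
    [0,0,0,0,0,0,1],
    [0,0,0,0,0,0,1]
  ]
}}

```text
clock: 13.88
eef_pos: [0.4799, 0.2821, 0.0527]
tool_rot: [0.451, 0.545, -0.451, 0.545]
ft_force: [0.9, 0.5, -3.0]
grip_width: 0.0438
```

{"api": "play_rows", "payload": {
  "plan": [
    [0.5,0,0,0,0,0,1],
    [0.5,0,0,0,0,0,1],
    [0,0,0,0,0,0,1],
    [0,0,0,0,0,0,1]
  ]
}}

```text
clock: 14.22
eef_pos: [0.48, 0.2821, 0.0518]
tool_rot: [0.451, 0.545, -0.451, 0.545]
ft_force: [-0.3, 0.9, -2.2]
grip_width: 0.0439
```

{"api": "play_rows", "payload": {
  "plan": [
    [0.4,0,0,0,0,0,1],
    [0,0,0,0,0,0,1],
    [0,0,0,0,0,0,1]
  ]
}}

```text
clock: 14.47
eef_pos: [0.48, 0.282, 0.0516]
tool_rot: [0.451, 0.545, -0.451, 0.545]
ft_force: [0.2, -1.4, 0.4]
grip_width: 0.0439
```

Run:
```python
from h import *
o,R=state()
c=camera("scene")
for r in pinpoint("stick_mid",c)[:1]: print(r)
print([np.round(get_obs()["ft_force"],1)])
```

```text
t 14.47 tcp [0.48   0.282  0.0516] w 0.0439 F [ 0.2 -1.4  0.4] q6 [ 0.53  0.49 -0.12  0.96 -0.    1.91]
[[ 2.000e-04  9.824e-01  1.869e-01]
 [-1.000e-04  1.869e-01 -9.824e-01]
 [-1.000e+00  2.000e-04  1.000e-04]]
{'centre': [0.4824, 0.2805, 0.0699], 'confidence': 0.84}
[array([-0.6, -1.1, -1.3])]
```

Contact seems to begin (about −2.5 N goes towards 0); I press slightly further to confirm.

{"api": "play_rows", "payload": {
  "plan": [
    [0.4,0,0,0,0,0,1],
    [0,0,0,0,0,0,1],
    [0,0,0,0,0,0,1]
  ]
}}

```text
clock: 14.82
eef_pos: [0.4801, 0.2821, 0.0516]
tool_rot: [0.451, 0.545, -0.451, 0.545]
ft_force: [-2.0, -2.2, 5.2]
grip_width: 0.0437
```

{"api": "play_rows", "payload": {
  "plan": [
    [0.3,0,0,0,0,0,1],
    [0,0,0,0,0,0,1],
    [0,0,0,0,0,0,1]
  ]
}}

```text
clock: 15.07
eef_pos: [0.4801, 0.2821, 0.0516]
tool_rot: [0.451, 0.545, -0.451, 0.545]
ft_force: [-3.0, -2.9, 7.6]
grip_width: 0.0439
```

{"api": "play_rows", "payload": {
  "plan": [
    [-0.4,0,0,0,0,0,1],
    [0,0,0,0,0,0,1],
    [0,0,0,0,0,0,0.2],
    [0,0,0,0,0,0,0.05],
    [0,0,0,0,0,0,-0.03],
    [0,0,0,0,0,0,-0.06],
    [0,0,0,0,0,0,-0.1],
    [0,0,0,0,0,0,-0.15],
    [0,0,0,0,0,0,-0.2],
    [0,0,0,0,0,0,-0.3],
    [0,0,0,0,0,0,-0.4],
    [0,0,0,0,0,0,-0.5],
    [0,0,0,0,0,0,-0.5],
    [0,0,0,0,0,0,-0.5],
    [0,0,0,0,0,0,-0.5]
  ]
}}

```text
clock: 16.32
eef_pos: [0.48, 0.2821, 0.0511]
tool_rot: [0.451, 0.545, -0.451, 0.545]
ft_force: [0.7, 0.7, -0.0]
grip_width: 0.0638
```

Run:
```python
from h import *
o,R=state()
c=camera("wrist");s=camera("scene")
for n,q in (("w",c),("s",s)):
    for t in ["stick_mid","jar"]:
        for r in pinpoint(t,q)[:1]: print(n,t,np.round(r["centre"],4),round(r["confidence"],2))
a=s["frame"][60:260,270:470]
cv2.imwrite('pics/rel.png',np.hstack([cv2.resize(c["frame"],(400,300)),cv2.resize(a,(300,300))])[...,::-1])
```

```text
t 16.32 tcp [0.48   0.2821 0.0511] w 0.0638 F [ 0.7  0.7 -0. ] q6 [ 0.53  0.49 -0.12  0.95  0.    1.91]
[[ 1.000e-04  9.824e-01  1.869e-01]
 [ 0.000e+00  1.869e-01 -9.824e-01]
 [-1.000e+00  1.000e-04 -0.000e+00]]
w stick_mid [0.4821 0.281  0.0682] 0.96
s stick_mid [0.4815 0.279  0.069 ] 0.81
s jar [0.6242 0.1817 0.0163] 0.76
```

View pics/rel.png

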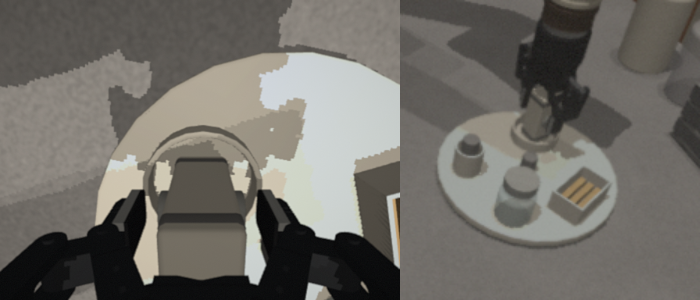

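The stick stands free between the opened fingers, inside the ring. I retreat straight up, opening a bit more.

{"api": "play_rows", "payload": {
  "plan": [
    [0,0,0,0,0,0,-0.7],
    [0,0,0,0,0,0,-0.7],
    [-3,0,0,0,0,0,-0.7],
    [-6,0,0,0,0,0,-0.7],
    [-10,0,0,0,0,0,-0.7],
    [-14,0,0,0,0,0,-0.7],
    [-18,0,0,0,0,0,-0.7],
    [-20,0,0,0,0,0,-0.7],
    [-20,0,0,0,0,0,-0.7],
    [-20,0,0,0,0,0,-0.7],
    [-20,0,0,0,0,0,-0.7],
    [-16,0,0,0,0,0,-0.7],
    [-10,0,0,0,0,0,-0.7],
    [-5,0,0,0,0,0,-0.7],
    [0,0,0,0,0,0,-0.7],
    [0,0,0,0,0,0,-0.7]
  ]
}}

```text
clock: 17.95
eef_pos: [0.4798, 0.282, 0.2127]
tool_rot: [0.451, 0.545, -0.451, 0.545]
ft_force: [0.3, 0.3, 1.1]
grip_width: 0.0727
```

Run:
```python
from h import *
o,R=state()
c=camera("wrist");s=camera("scene")
for n,q in (("w",c),("s",s)):
    for t in ["stick_mid","jar"]:
        for r in pinpoint(t,q)[:1]: print(n,t,np.round(r["centre"],4),round(r["confidence"],2))
P=cloud(c);p=P[(P[...,2]>.1)&(P[...,2]<.12)&(np.hypot(P[...,0]-.48,P[...,1]-.282)<.04)];print("top face",len(p),np.median(p,0),np.std(p[:,2]))
a=s["frame"][60:260,270:470]
cv2.imwrite('pics/fin.png',np.hstack([cv2.resize(c["frame"],(400,300)),cv2.resize(a,(300,300))])[...,::-1])
```

```text
t 17.95 tcp [0.4798 0.282  0.2127] w 0.0727 F [0.3 0.3 1.1] q6 [ 0.53  0.36  0.12  1.33 -0.    1.91]
[[-5.000e-04  9.824e-01  1.869e-01]
 [-3.000e-04  1.869e-01 -9.824e-01]
 [-1.000e+00 -6.000e-04  2.000e-04]]
w stick_mid [0.4806 0.2832 0.0676] 0.56
s stick_mid [0.4795 0.2766 0.0678] 0.88
s jar [0.6228 0.1812 0.0179] 0.59
top face 1985 [0.48049641 0.28537696 0.11168741] 0.001984623579715314
```

View pics/fin.png

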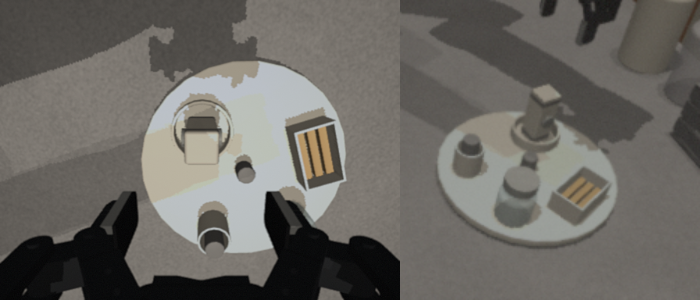

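The stick stands upright in the ring with its top at z ≈ 0.112 m (22 + 90 mm). The jar has not moved and the gripper is clear.

```bash
python3 -c "
from workcell import *
print(job_done())"
```

```text
the job is handed in; nothing more can be done
None
```

The magnet stick is standing upright, heavy end down, on the floor of the wide pocket, and I handed the job in at about 18 s of the 42 s allowed.

- **Pick-up:** I gripped the stick by its two steel buttons and lifted it about 200 mm. It swung and hung vertical, with the light end up between the fingers.
- **Placing:** I lowered it into the pocket until the wrist force went from about −3 N to about +8 N, which showed it was on the floor. Only then did I open the fingers and retreat straight up.
- **Last checks:** The top face is level at z ≈ 0.112 m, which matches the 22 mm floor plus the 90 mm stick. The stick is within a few millimetres of the pocket centre. The gripper is about 100 mm above the stick and touching nothing.
- **Jar:** Its estimated position stayed within 2 mm of the first scene-camera reading.
- **Disagreements:** The cameras differed by up to about 6 mm on the stick's and the pocket's positions. The pocket leaves about 11 mm of clearance, so this did not affect the result.

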